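# Chuck a grinding point in the bench collet

## Robot

A 6-joint arm with a two-finger parallel gripper is mounted at the origin on a cart in front of the work surface, level with it; the furniture and walls round the work are solid. World frame = base frame: x ahead of the robot, y to its left, z up, the work surface at z = 0. Lengths are in m, angles in degrees, forces in N, time in s.
With the tool pointing down it reaches from about 0.35 to 0.875 m from the base axis. Payload 4.2 kg.
Tool frame: the origin (TCP) lies between the finger pads; the fingertips stand 25 mm ahead of it and the grasp point (between the pads) lies 6 mm ahead of it (r.tips_ahead is the distance from the TCP to the fingertips, in m); z points along the fingers, y is the direction in which the jaws open and shut (so a half turn about z gives the same grasp; the last joint's range is limited). The gripper opens to 87 mm and grips with 3 to 60 N. Pads are 19 mm wide; open, the fingers measure 117 mm over their backs; the gripper's body (75 mm by 190 mm) begins 51 mm behind the grasp point.
Start: joints at [-56.001, 22.042, 0.453, 0, -68.411, -14.817], TCP at [0.205, -0.59, 0.248] pointing down, gripper open.
Joint ranges: [-179.83, 179.83], [-69.29, 118.12], [-61.27, 80.66], [-181.25, 117.63], [-171.15, -9.14], [-177.46, 177.46]. Speed limits (degrees/s): [159.86, 159.86, 180, 180, 180, 180].

## Interface

Orientations are given as a 3x3 rotation matrix whose columns are the frame's x, y, z axes.
In Python, from station import r, vision, finish_job gives the robot as it stands.
- The arm moves only by the shell command python3 -m jog 'ROWS'. ROWS is a JSON object of lists of equal length, an entry for each row: "rot": the turn, a rotation vector about the world's x, y, z in degrees, a list of three; "delta_pos": the shift along the world's x, y, z in mm, a list of three; "grip": the opening in per cent of the stroke, from 0 (shut) to 100 (fully open). A call has 1 to 10 rows; each row shifts and turns the commanded pose from where the row before left it; what a row does not reach is not made up. A row lasts 1/12 s, in which the tool goes at most 41.7 mm and 7.16 degrees, less where a joint would pass 70% of its speed; a pose out of reach is approached as far as the arm can. A call with a gripper value outside its range is refused whole. The fingers move at their own pace and stop on an object; the grip force is fixed at half the most. Time passes only in rows, so rows that do not move let the fingers close. It gives the time, the measured TCP pose, the force and the opening at its end, in the units of the state.
- r.sense(): the state, without advancing time (a new reading comes with each control period).
- vision.capture(name): name is "side" or "top" or "wrist"; returns a dict with "frame" (400x640x3 uint8, red, green, blue), "K" (3x3 intrinsics, pixels), "xyz" and "orientation" of the camera in the world. Camera axes: x right, y up, looking along -z (the intrinsics and any distortion apply to the point x, -y, -z); pixel columns grow to the right and rows downward; lengths in m; the calibration is good to about 2 mm. A picture is of the moment at which its call begins. There is no depth.
- finish_job(): hands the job in, once; it reports no verdict.
The state is a dict: "time_s": time; "joints": joint angles; "joint_velocities": joint speeds; "effort": joint torques, N m; "tcp_pos": TCP position; "ee_rot": TCP orientation; "wrist_force": force on the tool from outside, world axes, zero at the start; "moment": the same for the moment, N m; "gripper_width": opening from 0.0 (shut) to 1.0 (fully open).
Only numpy, scipy, OpenCV 4.12 (cv2) and the standard library are available. Lean on these libraries where they do the work, as an engineer would, in place of code of your own. Each camera call takes 0.05 s, during which the arm holds its last target. There are 200 camera calls.

## Task

Take the mounted grinding point with the cylindrical head out of the wooden rack, push its shank gently but fully home in the upright collet, then turn the collet's lever nut clockwise until the jaws grip the shank, and let go. Feel for the grip: snug the nut up firmly but do not overtighten it, and leave the cone-headed point and the other things on the bench where they are.

Things in the scene. Friction and masses are not known exactly. Their poses are not given: they have to be found in the camera images.
- drum_point: The mounted point to fit: a steel shank 10 mm in diameter and 42 mm long with a chamfered foot, carrying a terracotta-brown cylindrical stone head 22 mm in diameter and 26 mm tall (42 to 68 mm above the foot). 60 g or so. Origin at the centre of the shank's foot, z along the shank towards the head. Starts upright in either rack hole; hold it by the head.
- cone_point: The other mounted point, not wanted: same shank, but a head tapering to a blunt tip (42 to 70 mm above the foot, 22 mm wide at its base). Origin at the foot. Leave it in the rack.
- rack: Fixed wooden block 60 (x) x 110 (y) x 32 mm (z), origin at the centre of its underside; two holes 12 mm in diameter, 22 mm deep (floor 10 mm above the bench), at its own y = +30 and -30 mm.
- collet_core: The fixed core of the upright bench collet; origin on the collet's axis at bench height, z up along the axis. Top is a square head 44 x 44 mm, z 60 to 74 mm, with a vertical hole 11.5 mm in diameter. Below it, out of sight, are three jaws (z 50 to 58 mm) carried by the nut, and the stop. Stands on a dark base plate 110 x 110 x 12 mm.
- collet_mouth (a point): Centre of the hole's mouth on top of the square head, 74 mm above the bench. The edge has a 2 mm chamfer. Three sprung balls in the hole, 8 mm below the mouth, hold the shank lightly by friction, so it stays where it is left and must be pushed down until it stops.
- collet_stop (a point): Centre of the hard stop inside, 30 mm below the mouth. The shank is home when its foot rests on it (the head's underside is then 12 mm above the square head). Pushing harder than 30 N here, or on the square head, is too much.
- handle_grip (a point): On the axis of the lever nut's upright black handle, 80 mm above the bench. The handle is a round post 16 mm in diameter from 63 to 85 mm above the bench, its top at 92 mm, standing 80 mm from the collet's axis on a 10 mm bar (z 42 to 52 mm) fixed to the nut.
- collet_nut: Knurled nut 62 mm in diameter, z 36 to 60 mm; origin on the collet's axis at bench height. Clockwise from above tightens. It drags with about 7 N at the handle and stays where left. After 0.3 to 1.1 rad, different each time and not visible, the jaws meet the shank; the pull then climbs about 3 N per 0.1 rad. 3 to 5 N above the free drag is a good grip, more than 7 N above it overtight.
- glass_bowl: Fixed clear glass bowl of amber chips between rack and collet, about 175 mm across its yellow rim, which is 71 mm above the bench; keep clear of it.
- vial: Bystander: corked glass vial, 19 mm in diameter, 48 mm tall, origin under its centre.
- dust_brush: Bystander: small brush 163 mm long lying on the bench, origin under its centre.

How it is judged (in metres and radians):
On the way, in this order (a step that is already met when the one before it is completed fails the run):
1. the cylinder-headed point is fully home in the still open collet (z of drum_point in the frame of collet_core between 0.041 and 0.0455 m and horizontal distance between drum_point and collet_core below 0.002 m and angle between the z axis of drum_point and the z axis of collet_core, either way round below 0.08 rad and contact force between collet_nut and drum_point below 15 N), for 0.2 s.
2. the nut is turned until the jaws grip the shank (z of drum_point in the frame of collet_core between 0.041 and 0.0455 m and horizontal distance between drum_point and collet_core below 0.002 m and angle between the z axis of drum_point and the z axis of collet_core, either way round below 0.08 rad and contact force between collet_nut and drum_point above 36 N), for 0.2 s.
At the end, for the whole second after the job is handed in: The cylinder-headed point stands in the collet, its foot within 1.5 mm of the stop, 2 mm of the axis and 0.08 rad of upright, at rest, the jaws pressing on its shank with more than 36 N in all; the cone-headed point is still in its rack hole, moved less than 10 mm (all of step 2 and linear speed of drum_point below 0.01 m/s and distance of cone_point from where it was at the start of the episode below 0.01 m); the robot touches nothing.
It fails at once if the point is forced: more than 30 N between it and the collet's head or stop (contact force between collet_core and drum_point above 30 N).
It fails at once if the nut is overtightened: the jaws press on the shank with more than 120 N in all (contact force between collet_nut and drum_point above 120 N).
It fails at once if the cone-headed point is taken out or shifted by more than 15 mm (distance of cone_point from where it was at the start of the episode above 0.015 m).
It fails at once if a bystander (vial or brush) is shifted by more than 20 mm or the vial is tipped (distance of any of vial, dust_brush from where it was at the start of the episode above 0.02 m or angle between vial's own z axis and vertical above 0.3 rad).
It also fails if it takes over 69 s, if anything falls off the work surface, if the arm or the gripper's body presses on something with over 40 N, if the wrist force passes 120 N, or if a joint passes its speed limit or range.

## Working session

There is one attempt and no reset: what is moved stays moved. The work goes in short steps, Python scripts to look and compute and a shell command to move; the robot and the scene stay as the last step left them, time stands still between calls to the robot, and variables do not carry over. Pictures are saved under pics/ and viewed, about 8 in all and at most 12, crops included, and the job is handed in when it is done.

```bash
mkdir -p pics; ls
cat > h.py <<'E'
import numpy as np, cv2
from station import r, vision
def cap(n,f=None):
    c=vision.capture(n)
    if f: cv2.imwrite('pics/'+f+'.png',cv2.cvtColor(c['frame'],cv2.COLOR_RGB2BGR))
    np.savez('pics/'+(f or n)+'.npz',**{k:np.array(v) for k,v in c.items() if k in('K','xyz','orientation','frame')})
    return c
def pix2w(c,u,v,z):
    K=np.array(c['K']);d=np.linalg.inv(K)@[u,v,1];d=np.array(c['orientation'])@[d[0],-d[1],-d[2]]
    o=np.array(c['xyz']);return o+d*(z-o[2])/d[2]
def w2pix(c,p):
    q=np.array(c['orientation']).T@(np.array(p)-np.array(c['xyz']));q=np.array(c['K'])@[q[0],-q[1],-q[2]];return q[:2]/q[2]
def load(f): return dict(np.load('pics/'+f+'.npz'))
E
python3 - <<'E'
from h import *
for n in('top','side'):
    c=cap(n,n+'0');print(n,c['K'],c['xyz'],c['orientation'],[k for k in c])
print(r.sense())
E
```

```text
pics
top [[385.50500787   0.         328.0175268 ]
 [  0.         385.50500787 197.09485822]
 [  0.           0.           1.        ]] [0.37699728 0.00962517 0.90623002] [[ 0.00397361  0.98267963 -0.18526995]
 [-0.9996486   0.00875921  0.02501908]
 [ 0.02620856  0.18510543  0.98236912]] ['frame', 'K', 'xyz', 'orientation']
side [[465.31091803   0.         312.46923988]
 [  0.         465.31091803 193.69568096]
 [  0.           0.           1.        ]] [0.14586328 0.56510591 0.66624971] [[-0.84828601  0.33446521 -0.41054095]
 [-0.52909413 -0.56709067  0.63124288]
 [-0.02168516  0.75268931  0.65801866]] ['frame', 'K', 'xyz', 'orientation']
{'time_s': 0.1, 'joints': array([-5.60005373e+01,  2.20835027e+01,  3.88137211e-01, -2.28510822e-02,
       -6.84126720e+01, -1.48182518e+01]), 'joint_velocities': array([ 0.02388359, -0.07150576,  0.26670175,  0.08318446,  0.01273467,
        0.04576317]), 'effort': array([-6.85513187e-04, -3.91689241e+01,  1.87935251e+01,  4.23187584e+00,
        1.34957748e-02, -7.62407626e-05]), 'tcp_pos': array([ 0.20521063, -0.58982972,  0.24660902]), 'ee_rot': array([[-9.44532435e-01, -3.28417298e-01, -7.46937600e-04],
       [-3.28418124e-01,  9.44530783e-01,  1.77060381e-03],
       [ 1.24008637e-04,  1.91770057e-03, -9.99998154e-01]]), 'wrist_force': array([-0.21193384,  0.48410616,  0.01417351]), 'moment': array([-0.02402806,  0.00580473, -0.02873715]), 'gripper_width': 1.0005087354352}
```

View pics/top0.png

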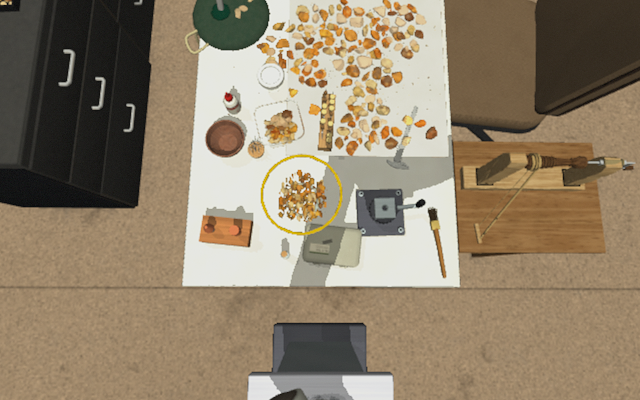

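View pics/side0.png

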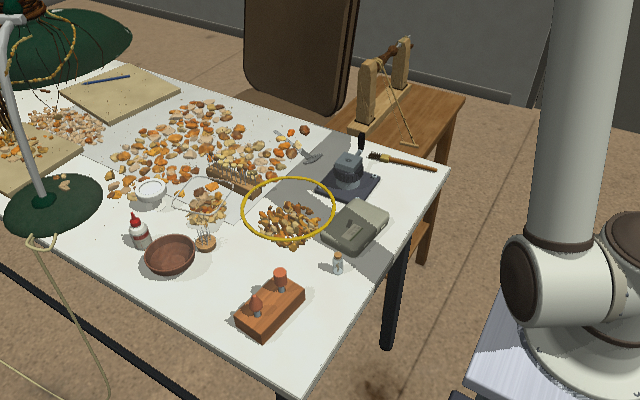

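The top view shows the rack at (226,231) with heads at about (210,226) and (237,227), and the collet at (384,208) with its handle at (420,203). In the side view the cylinder is at (280,275) and the cone at (256,305), so the drum is the −y one. I'll enlarge both.

Run:
```python
from h import *
t=load('top0')['frame'];s=load('side0')['frame']
def cr(f,x,y,w,h,k): return cv2.resize(f[y:y+h,x:x+w],None,fx=k,fy=k,interpolation=cv2.INTER_CUBIC)
a=np.hstack([cr(t,195,205,65,50,6),cr(t,350,180,65,50,6)])
b=np.hstack([cr(s,225,260,65,50,6),cr(s,310,125,65,50,6)])
b=np.vstack([a,b])
cv2.imwrite('pics/crop0.png',b[:,:,::-1])
```

```text
(no output)
```

View pics/crop0.png

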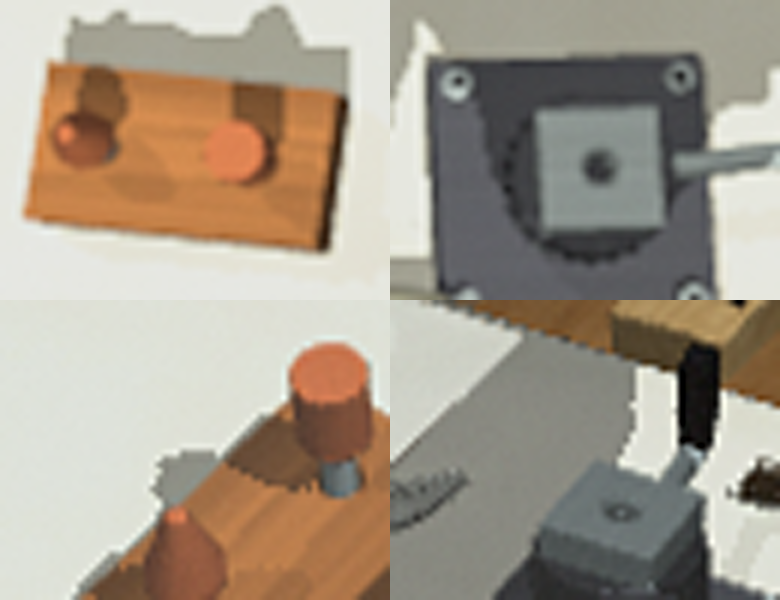

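Run:
```python
from h import *
t=load('top0');s=load('side0')
for n,c,u,v,z in[('drum',t,233.6,229.9,.078),('drum',s,279.6,271.3,.078),('cone',t,205.7,226.6,.08),('mouth',t,384.6,207.4,.074),('mouth',s,348.2,159.8,.074),('handle',t,420,203,.092),('handle',s,361.8,133,.092),('rackA',t,202.5,215,.032),('rackB',t,251.5,220.5,.032)]+[('bowl',t,u,v,.071) for u,v in[(262,195),(342,195),(302,155),(302,234)]]+[('vial',t,285,242,.05),('brush',t,432,208,.01),('brush',t,444,275,.01)]: print(n,pix2w(c,u,v,z).round(4))
print(r.sense()['gripper_width'])
```

```text
drum [0.46   0.1902 0.078 ]
drum [0.4578 0.1895 0.078 ]
cone [0.4665 0.2493 0.08  ]
mouth [ 0.512  -0.1359  0.074 ]
mouth [ 0.5079 -0.1332  0.074 ]
handle [ 0.5194 -0.2097  0.092 ]
handle [ 0.5179 -0.2126  0.092 ]
rackA [0.498  0.2721 0.032 ]
rackB [0.4862 0.1609 0.032 ]
bowl [0.5379 0.1335 0.071 ]
bowl [ 0.5395 -0.0425  0.071 ]
bowl [0.6303 0.0472 0.071 ]
bowl [0.4528 0.0443 0.071 ]
vial [0.4368 0.0823 0.05  ]
brush [ 0.5219 -0.2599  0.01  ]
brush [ 0.3663 -0.2805  0.01  ]
1.0005087354352
```

```bash
R='"rot":[[0,0,2.5],[0,0,2.5],[0,0,2.5],[0,0,2.5],[0,0,2.5],[0,0,2.5],[0,0,2.5],[0,0,2.5],[0,0,2.5],[0,0,2.5]]'
python3 -m jog '{"rot":[[0,0,2.5],[0,0,2.5],[0,0,2.5],[0,0,2.5],[0,0,2.5],[0,0,2.5],[0,0,2.5],[0,0,2.5],[0,0,2.5],[0,0,2.5]],"delta_pos":[[10,30,0],[10,30,0],[10,30,0],[10,30,0],[10,30,0],[10,30,0],[10,30,0],[10,30,0],[10,30,0],[10,30,0]],"grip":[100,100,100,100,100,100,100,100,100,100]}'
python3 -m jog '{"rot":[[0,0,2.5],[0,0,2.5],[0,0,2.5],[0,0,2.5],[0,0,2.5],[0,0,2.5],[0,0,2.5],[0,0,2.5],[0,0,2.5],[0,0,2.5]],"delta_pos":[[10,30,0],[10,30,0],[10,30,0],[10,30,0],[10,30,0],[10,30,0],[10,30,0],[10,30,0],[10,30,0],[10,30,0]],"grip":[100,100,100,100,100,100,100,100,100,100]}'
python3 -m jog '{"rot":[[0,0,2.5],[0,0,2.5],[0,0,2.5],[0,0,2.5],[0,0,2.5],[0,0,2.5],[0,0,0],[0,0,0]],"delta_pos":[[10,30,0],[10,30,0],[10,30,0],[10,30,0],[10,30,0],[8,24,-20],[0,0,-20],[0,0,0]],"grip":[100,100,100,100,100,100,100,100]}'
python3 - <<'E'
from h import *
c=cap('wrist','w1');print(r.sense()['tcp_pos'],r.sense()['ee_rot'].round(4),r.sense()['joints'],c['xyz'],w2pix(c,[.459,.19,.078]),w2pix(c,[.4665,.2493,.08]))
E
```

```text
time_s: 0.93
tcp_pos: [0.3052, -0.2887, 0.2473]
ee_rot: [[-0.716, -0.698, -0.0], [-0.698, 0.716, 0.0], [-0.0, 0.001, -1.0]]
wrist_force: [0.7, -0.7, -0.6]
gripper_width: 0.997
time_s: 1.77
tcp_pos: [0.4052, 0.0113, 0.2475]
ee_rot: [[-0.353, -0.936, -0.0], [-0.936, 0.353, 0.0], [-0.0, 0.0, -1.0]]
wrist_force: [0.3, 0.1, -0.1]
gripper_width: 0.997
time_s: 2.43
tcp_pos: [0.4611, 0.1836, 0.2032]
ee_rot: [[-0.101, -0.995, -0.008], [-0.995, 0.101, -0.005], [0.005, 0.008, -1.0]]
wrist_force: [-1.3, -0.5, -0.6]
gripper_width: 1.0
[0.4619427  0.18317911 0.20527387] [[-0.101  -0.9949 -0.0053]
 [-0.9949  0.101  -0.0038]
 [ 0.0043  0.0049 -1.    ]] [ 4.03696383e+01  1.19184572e+01 -2.05610703e+01 -3.67611734e-02
 -5.78945229e+01 -4.61483946e+01] [0.45437584 0.10769285 0.34183154] [319.43045374 213.73582536] [317.74436965 277.56204045]
```

View pics/w1.png

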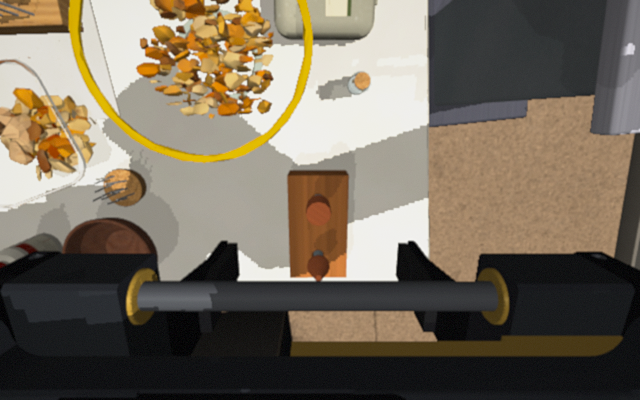

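The wrist view shows the drum head at about (318,209) and the cone at (318,265). I'll enlarge the drum.

Run:
```python
from h import *
f=load('w1')['frame'][165:285,280:360]
cv2.imwrite('pics/crop1.png',cv2.resize(f,None,fx=5,fy=5,interpolation=cv2.INTER_CUBIC)[:,:,::-1])
```

```text
(no output)
```

View pics/crop1.png

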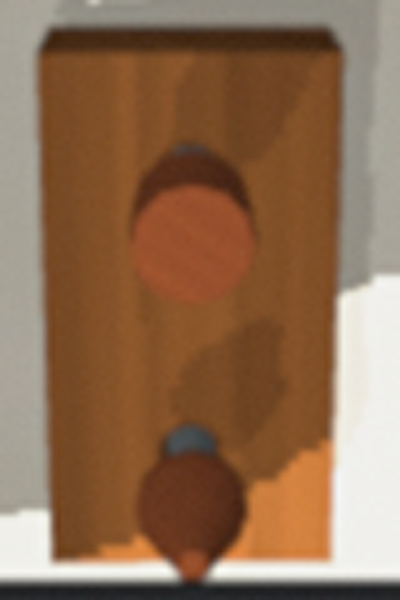

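The drum's top face is centred at (193,243) in the crop, or (318.1,213.1) in the full picture; the prediction was (319.4,213.7).

Run:
```python
from h import *
c=load('w1');print(pix2w(c,318.1,213.1,.078),r.sense()['tcp_pos'])
```

```text
[0.46007759 0.18931356 0.078     ] [0.4619427  0.18317911 0.20527387]
```

```bash
python3 -m jog '{"rot":[[0,0,0],[0,0,0],[0,0,0],[0,0,0],[0,0,0],[0,0,0],[0,0,0],[0,0,0],[0,0,0]],"delta_pos":[[-2,6,-10],[0,0,-25],[0,0,-25],[0,0,-25],[0,0,-20],[0,0,-15],[0,0,-10],[0,0,0],[0,0,0]],"grip":[100,100,100,100,100,100,100,100,100]}'
python3 - <<'E'
from h import *
print(r.sense()['tcp_pos'],r.sense()['wrist_force'])
E
python3 -m jog '{"rot":[[0,0,0],[0,0,0],[0,0,0],[0,0,0],[0,0,0],[0,0,0],[0,0,0],[0,0,0],[0,0,0],[0,0,0]],"delta_pos":[[0,0,0],[0,0,0],[0,0,0],[0,0,0],[0,0,0],[0,0,0],[0,0,0],[0,0,0],[0,0,0],[0,0,0]],"grip":[15,15,15,15,15,15,15,15,15,15]}'
```

```text
time_s: 3.23
tcp_pos: [0.4617, 0.1896, 0.0781]
ee_rot: [[-0.102, -0.995, 0.001], [-0.995, 0.102, 0.0], [-0.0, -0.001, -1.0]]
wrist_force: [0.3, -0.5, 0.5]
gripper_width: 1.003
[0.46167185 0.18960337 0.07809199] [ 0.27494839 -0.52399946  0.50809217]
time_s: 4.07
tcp_pos: [0.4614, 0.1897, 0.0775]
ee_rot: [[-0.101, -0.995, -0.0], [-0.995, 0.101, -0.0], [0.0, 0.0, -1.0]]
wrist_force: [0.9, -0.4, 0.3]
gripper_width: 0.323
```

```bash
python3 -m jog '{"rot":[[0,0,0],[0,0,0],[0,0,0],[0,0,0],[0,0,0],[0,0,0]],"delta_pos":[[0,0,0],[0,0,0],[0,0,0],[0,0,0],[0,0,0],[0,0,0]],"grip":[0,0,0,0,0,0]}'
python3 -m jog '{"rot":[[0,0,0],[0,0,0],[0,0,0],[0,0,0],[0,0,0],[0,0,0],[0,0,0],[0,0,0]],"delta_pos":[[0,0,5],[0,0,10],[0,0,15],[0,0,20],[0,0,25],[0,0,25],[0,0,10],[0,0,0]],"grip":[0,0,0,0,0,0,0,0]}'
python3 - <<'E'
from h import *
cap('side','s1');s=r.sense();print(s['tcp_pos'],s['wrist_force'],s['gripper_width'])
E
```

```text
time_s: 4.57
tcp_pos: [0.4614, 0.1897, 0.0775]
ee_rot: [[-0.101, -0.995, 0.0], [-0.995, 0.101, 0.0], [-0.0, -0.0, -1.0]]
wrist_force: [0.0, 0.2, -1.0]
gripper_width: 0.232
time_s: 5.23
tcp_pos: [0.4626, 0.1906, 0.1903]
ee_rot: [[-0.101, -0.995, 0.005], [-0.995, 0.101, 0.004], [-0.004, -0.005, -1.0]]
wrist_force: [-0.1, 0.2, -0.7]
gripper_width: 0.229
[0.46146522 0.18997385 0.18823965] [-0.00510078  0.68983889 -1.67486324] 0.2331003676678746
```

```bash
python3 -m jog '{"rot":[[0,0,0],[0,0,0],[0,0,0],[0,0,0],[0,0,0],[0,0,0],[0,0,0],[0,0,0],[0,0,0],[0,0,0]],"delta_pos":[[4,-27,0],[4,-27,0],[4,-27,0],[4,-27,0],[4,-27,0],[4,-27,0],[4,-27,0],[4,-27,0],[4,-27,0],[4,-27,0]],"grip":[0,0,0,0,0,0,0,0,0,0]}'
python3 -m jog '{"rot":[[0,0,0],[0,0,0],[0,0,0],[0,0,0],[0,0,0]],"delta_pos":[[4,-27,0],[4,-27,-10],[0,0,-5],[0,0,0],[0,0,0]],"grip":[0,0,0,0,0]}'
python3 - <<'E'
from h import *
a=cap('side','s2')['frame'];b=cap('wrist','w2')['frame'];s=r.sense();print(s['tcp_pos'],s['wrist_force'],s['gripper_width'])
im=np.hstack([cv2.resize(a[90:210,300:420],None,fx=4,fy=4,interpolation=cv2.INTER_CUBIC),cv2.resize(b[50:350,220:420],(320,480))])
cv2.imwrite('pics/c2.png',im[:,:,::-1])
E
```

```text
time_s: 6.12
tcp_pos: [0.5001, -0.0816, 0.1853]
ee_rot: [[-0.102, -0.995, -0.004], [-0.995, 0.102, 0.0], [0.0, 0.004, -1.0]]
wrist_force: [0.3, 0.3, -0.1]
gripper_width: 0.23
time_s: 6.53
tcp_pos: [0.5082, -0.1342, 0.1707]
ee_rot: [[-0.102, -0.995, -0.004], [-0.995, 0.102, 0.0], [0.0, 0.004, -1.0]]
wrist_force: [-0.5, 0.7, -0.5]
gripper_width: 0.226
[ 0.50914073 -0.13357495  0.17206946] [0.84237093 0.3319679  0.44000127] 0.23161989119011592
```

View pics/c2.png

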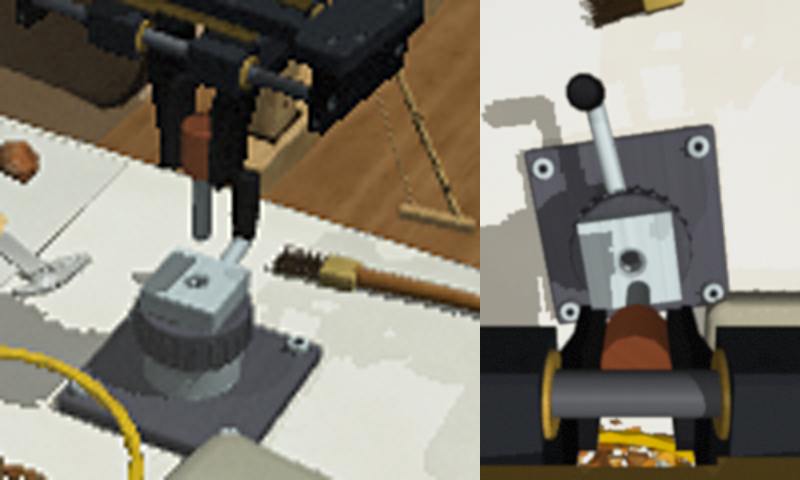

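Side crop (left): the held point's shank ends at (202,237) and the mouth is at (200,281). Wrist crop (right): the mouth is at (632,261), the foot at about (637,288) and the handle at (586,92). I'll enlarge these for exact values.

Run:
```python
from h import *
a=load('s2')['frame'];b=load('w2')['frame']
im=np.hstack([cv2.resize(a[130:170,330:370],None,fx=10,fy=10,interpolation=cv2.INTER_CUBIC),cv2.resize(b[195:245,290:340],None,fx=8,fy=8,interpolation=cv2.INTER_CUBIC)])
cv2.imwrite('pics/c3.png',im[:,:,::-1])
for n in('s2','w2'):
    c=load(n);print(n,w2pix(c,[.5091,-.1336,.172-.0675]),w2pix(c,[.51,-.1345,.074]),w2pix(c,[.5185,-.2111,.092]))
```

```text
s2 [348.21488247 147.69068401] [347.62677518 159.18205919] [361.25834879 133.26251439]
w2 [316.64978145 230.47323893] [315.36686613 215.49664384] [290.04268401 113.61220408]
```

View pics/c3.png

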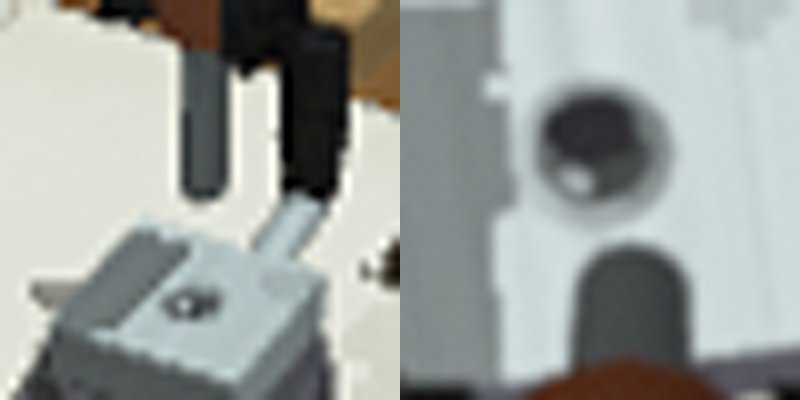

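Run:
```python
from h import *
s=load('s2');w=load('w2')
print(w['orientation'].round(3))
for n,c,f,m in(('s',s,(349.9,148.6),(348.7,159.8)),('w',w,(318.7,231.4),(314.9,213.6))):
  F=pix2w(c,*f,.1045);M=pix2w(c,*m,.074);print(n,F,M,(M-F)*1000)
# joint triangulation of foot / mouth (free z)
from scipy.optimize import least_squares
for ps in(((349.9,148.6),(318.7,231.4)),((348.7,159.8),(314.9,213.6))):
  print(least_squares(lambda p:np.r_[w2pix(s,p)-ps[0],w2pix(w,p)-ps[1]],[.51,-.13,.09]).x, )
```

```text
[[-0.995 -0.098 -0.027]
 [ 0.102 -0.954 -0.281]
 [ 0.002 -0.283  0.959]]
s [ 0.50457437 -0.1325285   0.1045    ] [ 0.50701754 -0.1337435   0.074     ] [  2.44316612  -1.21500388 -30.5       ]
w [ 0.50778293 -0.13279005  0.1045    ] [ 0.51019839 -0.13605822  0.074     ] [  2.41546121  -3.26817458 -30.5       ]
[ 0.50753427 -0.13273243  0.10404168]
[ 0.51003473 -0.13558093  0.07216507]
```

```bash
python3 -m jog '{"rot":[[0,0,0],[0,0,0],[0,0,0],[0,0,0],[0,0,0],[0,0,0]],"delta_pos":[[2.4,-2.5,0],[0,0,-10],[0,0,-8],[0,0,-5],[0,0,0],[0,0,0]],"grip":[0,0,0,0,0,0]}'
python3 - <<'E'
from h import *
a=cap('side','s3')['frame'];b=cap('wrist','w3')['frame'];s=r.sense();print(s['tcp_pos'],s['wrist_force'])
im=np.hstack([cv2.resize(a[130:170,330:370],None,fx=10,fy=10,interpolation=cv2.INTER_CUBIC),cv2.resize(b[195:245,290:340],None,fx=8,fy=8,interpolation=cv2.INTER_CUBIC)])
cv2.imwrite('pics/c4.png',im[:,:,::-1])
E
```

```text
time_s: 7.13
tcp_pos: [0.5115, -0.1367, 0.1489]
ee_rot: [[-0.101, -0.995, -0.001], [-0.995, 0.101, -0.0], [0.0, 0.001, -1.0]]
wrist_force: [0.2, 0.2, -0.1]
gripper_width: 0.227
[ 0.51197169 -0.13676677  0.14966511] [-0.58905909  0.30612169 -0.44030986]
```

View pics/c4.png

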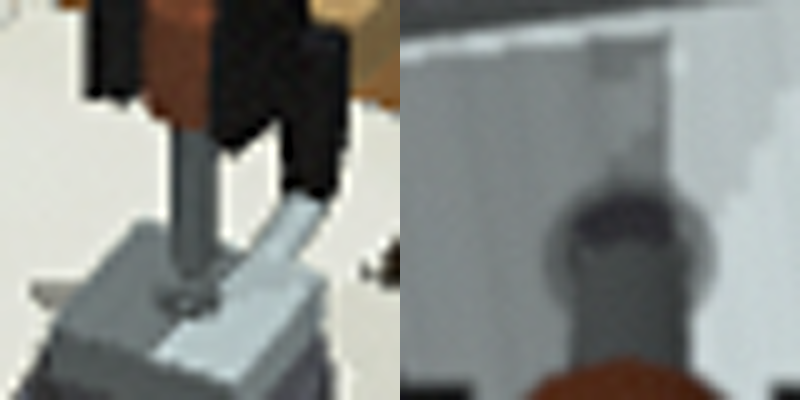

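The shank is centred over the mouth in both views: wrist ring centre u≈631, shank u≈632. Descend slowly, watching the force.

```bash
python3 -m jog '{"rot":[[0,0,0],[0,0,0],[0,0,0],[0,0,0],[0,0,0],[0,0,0]],"delta_pos":[[0,0,-3],[0,0,-3],[0,0,-2],[0,0,-1],[0,0,0],[0,0,0]],"grip":[0,0,0,0,0,0]}'
python3 -m jog '{"rot":[[0,0,0],[0,0,0],[0,0,0],[0,0,0]],"delta_pos":[[0,0,-1],[0,0,-1],[0,0,0],[0,0,0]],"grip":[0,0,0,0]}'
```

```text
time_s: 7.73
tcp_pos: [0.5118, -0.1368, 0.1405]
ee_rot: [[-0.101, -0.995, -0.0], [-0.995, 0.101, -0.0], [0.0, 0.0, -1.0]]
wrist_force: [-0.3, 1.1, -0.6]
gripper_width: 0.229
time_s: 8.07
tcp_pos: [0.5118, -0.1368, 0.1385]
ee_rot: [[-0.101, -0.995, -0.0], [-0.995, 0.101, -0.0], [0.0, 0.0, -1.0]]
wrist_force: [0.2, 0.6, -0.2]
gripper_width: 0.228
```

```bash
python3 -m jog '{"rot":[[0,0,0],[0,0,0],[0,0,0],[0,0,0],[0,0,0]],"delta_pos":[[0,0,-1],[0,0,-1],[0,0,-1],[0,0,-1],[0,0,0]],"grip":[0,0,0,0,0]}'
python3 -m jog '{"rot":[[0,0,0],[0,0,0],[0,0,0],[0,0,0],[0,0,0]],"delta_pos":[[0,0,-1],[0,0,-1],[0,0,-1],[0,0,-1],[0,0,0]],"grip":[0,0,0,0,0]}'
```

```text
time_s: 8.48
tcp_pos: [0.5116, -0.1368, 0.1343]
ee_rot: [[-0.101, -0.995, -0.001], [-0.995, 0.101, 0.0], [0.0, 0.001, -1.0]]
wrist_force: [-0.3, -0.5, -1.7]
gripper_width: 0.229
time_s: 8.9
tcp_pos: [0.5121, -0.1367, 0.1308]
ee_rot: [[-0.101, -0.995, 0.001], [-0.995, 0.101, 0.0], [-0.0, -0.001, -1.0]]
wrist_force: [-0.0, 0.9, 1.2]
gripper_width: 0.23
```

```bash
python3 -m jog '{"rot":[[0,0,0],[0,0,0],[0,0,0],[0,0,0],[0,0,0]],"delta_pos":[[0,0,-2],[0,0,-2],[0,0,-2],[0,0,-1],[0,0,0]],"grip":[0,0,0,0,0]}'
python3 -m jog '{"rot":[[0,0,0],[0,0,0],[0,0,0],[0,0,0],[0,0,0]],"delta_pos":[[0,0,-2],[0,0,-2],[0,0,-2],[0,0,-1],[0,0,0]],"grip":[0,0,0,0,0]}'
```

```text
time_s: 9.32
tcp_pos: [0.5118, -0.1367, 0.1231]
ee_rot: [[-0.101, -0.995, 0.0], [-0.995, 0.101, 0.0], [-0.0, -0.0, -1.0]]
wrist_force: [0.2, 1.3, 0.9]
gripper_width: 0.229
time_s: 9.73
tcp_pos: [0.5117, -0.1367, 0.116]
ee_rot: [[-0.102, -0.995, -0.0], [-0.995, 0.102, 0.0], [-0.0, 0.0, -1.0]]
wrist_force: [0.3, 0.6, 0.6]
gripper_width: 0.234
```

```bash
python3 -m jog '{"rot":[[0,0,0],[0,0,0],[0,0,0],[0,0,0]],"delta_pos":[[0,0,-1],[0,0,-1],[0,0,-1],[0,0,0]],"grip":[0,0,0,0]}'
python3 -m jog '{"rot":[[0,0,0],[0,0,0]],"delta_pos":[[0,0,-0.7],[0,0,0]],"grip":[0,0]}'
python3 -m jog '{"rot":[[0,0,0],[0,0,0]],"delta_pos":[[0,0,-0.5],[0,0,0]],"grip":[0,0]}'
```

```text
time_s: 10.07
tcp_pos: [0.5117, -0.1367, 0.1132]
ee_rot: [[-0.101, -0.995, -0.0], [-0.995, 0.101, 0.0], [-0.0, 0.0, -1.0]]
wrist_force: [-0.1, 0.3, 0.8]
gripper_width: 0.23
time_s: 10.23
tcp_pos: [0.5117, -0.1367, 0.1126]
ee_rot: [[-0.101, -0.995, -0.0], [-0.995, 0.101, 0.0], [-0.0, 0.0, -1.0]]
wrist_force: [-0.1, 1.8, 1.4]
gripper_width: 0.233
time_s: 10.4
tcp_pos: [0.5117, -0.1367, 0.1122]
ee_rot: [[-0.101, -0.995, -0.0], [-0.995, 0.101, 0.0], [-0.0, 0.0, -1.0]]
wrist_force: [0.4, 0.4, 1.9]
gripper_width: 0.229
```

```bash
python3 -m jog '{"rot":[[0,0,0],[0,0,0]],"delta_pos":[[0,0,-0.5],[0,0,0]],"grip":[0,0]}'
python3 -m jog '{"rot":[[0,0,0],[0,0,0]],"delta_pos":[[0,0,-0.4],[0,0,0]],"grip":[0,0]}'
python3 -m jog '{"rot":[[0,0,0],[0,0,0]],"delta_pos":[[0,0,-0.4],[0,0,0]],"grip":[0,0]}'
```

```text
time_s: 10.57
tcp_pos: [0.5117, -0.1367, 0.1118]
ee_rot: [[-0.101, -0.995, -0.0], [-0.995, 0.101, 0.0], [-0.0, 0.0, -1.0]]
wrist_force: [0.1, 1.0, 1.9]
gripper_width: 0.229
time_s: 10.73
tcp_pos: [0.5118, -0.1368, 0.1114]
ee_rot: [[-0.101, -0.995, -0.0], [-0.995, 0.101, -0.0], [0.0, 0.0, -1.0]]
wrist_force: [-1.4, 2.5, 3.4]
gripper_width: 0.232
time_s: 10.9
tcp_pos: [0.5118, -0.1368, 0.1114]
ee_rot: [[-0.101, -0.995, 0.0], [-0.995, 0.101, -0.0], [0.0, -0.0, -1.0]]
wrist_force: [-1.4, 2.5, 4.8]
gripper_width: 0.235
```

```bash
python3 -m jog '{"rot":[[0,0,0],[0,0,0]],"delta_pos":[[0,0,-0.4],[0,0,0]],"grip":[0,0]}'
python3 -m jog '{"rot":[[0,0,0],[0,0,0],[0,0,0]],"delta_pos":[[0,0,-0.4],[0,0,0],[0,0,0]],"grip":[0,0,0]}'
```

```text
time_s: 11.07
tcp_pos: [0.5119, -0.1369, 0.1114]
ee_rot: [[-0.101, -0.995, 0.0], [-0.995, 0.101, -0.0], [0.0, -0.0, -1.0]]
wrist_force: [-1.0, 2.5, 7.1]
gripper_width: 0.227
time_s: 11.32
tcp_pos: [0.5119, -0.1369, 0.1113]
ee_rot: [[-0.101, -0.995, 0.0], [-0.995, 0.101, -0.0], [0.0, -0.0, -1.0]]
wrist_force: [-2.5, 2.4, 8.4]
gripper_width: 0.226
```

Home against the stop (z held at 0.1113 while the force rose to 8 N). Release and lift.

```bash
python3 -m jog '{"rot":[[0,0,0],[0,0,0],[0,0,0],[0,0,0],[0,0,0],[0,0,0]],"delta_pos":[[0,0,0.8],[0,0,0],[0,0,0],[0,0,0],[0,0,0],[0,0,0]],"grip":[60,60,60,60,60,60]}'
python3 -m jog '{"rot":[[0,0,0],[0,0,0],[0,0,0],[0,0,0],[0,0,0],[0,0,0],[0,0,0]],"delta_pos":[[0,0,5],[0,0,15],[0,0,20],[0,0,20],[0,-12,5],[0,0,0],[0,0,0]],"grip":[60,60,60,60,60,60,60]}'
python3 - <<'E'
from h import *
w=load('w2')
print(pix2w(w,286.3,107.5,.088))
b=cap('wrist','w4')['frame'];a=cap('side','s4')['frame'];s=r.sense();print(s['tcp_pos'],s['wrist_force'],s['ee_rot'].round(3))
im=np.hstack([cv2.resize(a[115:175,320:380],(480,480),interpolation=cv2.INTER_CUBIC),cv2.resize(b[60:260,240:373],(320,480),interpolation=cv2.INTER_CUBIC)])
cv2.imwrite('pics/c5.png',im[:,:,::-1])
E
```

```text
time_s: 11.82
tcp_pos: [0.5116, -0.1369, 0.1107]
ee_rot: [[-0.102, -0.995, -0.001], [-0.995, 0.102, -0.0], [0.0, 0.001, -1.0]]
wrist_force: [0.5, -0.3, 0.5]
gripper_width: 0.562
time_s: 12.4
tcp_pos: [0.5113, -0.1491, 0.1757]
ee_rot: [[-0.103, -0.995, -0.0], [-0.995, 0.103, 0.001], [-0.0, 0.0, -1.0]]
wrist_force: [-0.3, 0.0, -0.8]
gripper_width: 0.605
[ 0.52078176 -0.21519603  0.088     ]
[ 0.51085622 -0.14880967  0.17480549] [-0.23129777  0.23393645 -1.50124455] [[-0.102 -0.995 -0.003]
 [-0.995  0.102  0.   ]
 [-0.     0.003 -1.   ]]
```

View pics/c5.png

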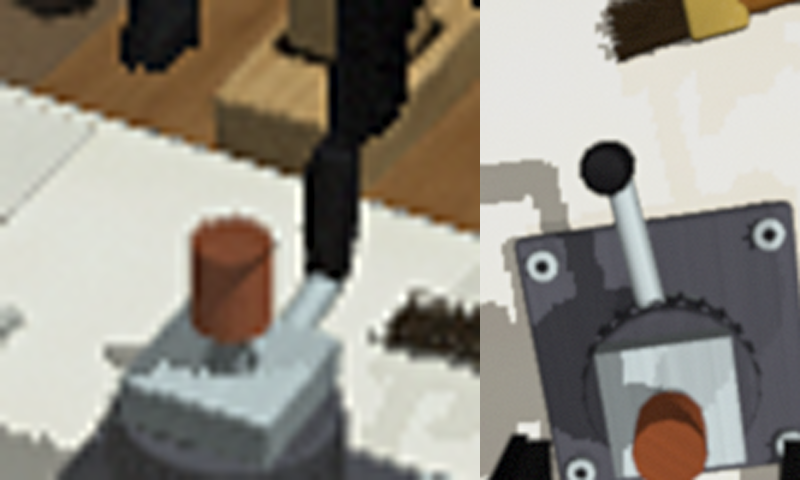

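The drum stands upright and home, with a gap of about 12 mm. The handle top is at (607,167) in the wrist crop, or (292.8,129.5) in the full picture.

Run:
```python
from h import *
h=pix2w(load('w4'),292.8,129.5,.09);a=np.array([.5117,-.1365])
d=h[:2]-a;print(h,np.linalg.norm(d),np.degrees(np.arctan2(d[1],d[0])))
```

```text
[ 0.52108436 -0.21598411  0.09      ] 0.08003617430380522 -83.26649834256504
```

```bash
python3 -m jog '{"rot":[[0,0,4],[0,0,4],[0,0,4.6],[0,0,0],[0,0,0],[0,0,0],[0,0,0],[0,0,0],[0,0,0],[0,0,0]],"delta_pos":[[3.3,-22,0],[3.3,-22,0],[3.4,-23,0],[0,0,-15],[0,0,-22],[0,0,-22],[0,0,-18],[0,0,-9],[0,0,0],[0,0,0]],"grip":[60,60,60,60,60,60,60,60,60,60]}'
python3 -m jog '{"rot":[[0,0,0],[0,0,0],[0,0,0],[0,0,0],[0,0,0],[0,0,0]],"delta_pos":[[0,0,0],[0,0,0],[0,0,0],[0,0,0],[0,0,0],[0,0,0]],"grip":[28,28,28,28,28,28]}'
```

```text
time_s: 13.33
tcp_pos: [0.5217, -0.2157, 0.0896]
ee_rot: [[0.119, -0.993, -0.001], [-0.993, -0.119, -0.0], [-0.0, 0.001, -1.0]]
wrist_force: [1.3, -0.7, 0.4]
gripper_width: 0.602
time_s: 13.83
tcp_pos: [0.5219, -0.2158, 0.0904]
ee_rot: [[0.118, -0.993, 0.001], [-0.993, -0.118, -0.0], [0.0, -0.001, -1.0]]
wrist_force: [0.9, -0.5, -0.7]
gripper_width: 0.299
```

```bash
python3 - <<'E'
import numpy as np
t=np.radians(-83.3-2*np.arange(50));p=80*np.c_[np.cos(t),np.sin(t)]
for i,d in enumerate(np.diff(p,axis=0)): print(2*i,d.round(2),end='; ')
E
cat > f.py <<'E'
from h import *
s=r.sense();d=s['tcp_pos'][:2]-[.5117,-.1367];R=np.hypot(*d);e=d/R;f=s['wrist_force']
print('ang %.2f R %.1f  Ftan(ccw) %.2f Frad %.2f Fz %.2f Mz %.2f yaw %.1f'%(np.degrees(np.arctan2(d[1],d[0])),R*1e3,-f[0]*e[1]+f[1]*e[0],f[:2]@e,f[2],s['moment'][2],np.degrees(np.arctan2(s['ee_rot'][1,1],s['ee_rot'][0,1]))),s['time_s'])
E
python3 f.py
```

```text
0 [-2.78 -0.28]; 2 [-2.79 -0.18]; 4 [-2.79 -0.08]; 6 [-2.79  0.01]; 8 [-2.79  0.11]; 10 [-2.78  0.21]; 12 [-2.78  0.31]; 14 [-2.76  0.4 ]; 16 [-2.75  0.5 ]; 18 [-2.73  0.59]; 20 [-2.71  0.69]; 22 [-2.68  0.78]; 24 [-2.65  0.88]; 26 [-2.62  0.97]; 28 [-2.58  1.06]; 30 [-2.54  1.15]; 32 [-2.5   1.24]; 34 [-2.46  1.32]; 36 [-2.41  1.41]; 38 [-2.36  1.49]; 40 [-2.31  1.57]; 42 [-2.25  1.65]; 44 [-2.19  1.73]; 46 [-2.13  1.81]; 48 [-2.07  1.88]; 50 [-2.    1.95]; 52 [-1.93  2.02]; 54 [-1.86  2.08]; 56 [-1.78  2.15]; 58 [-1.71  2.21]; 60 [-1.63  2.27]; 62 [-1.55  2.32]; 64 [-1.47  2.38]; 66 [-1.38  2.43]; 68 [-1.3   2.47]; 70 [-1.21  2.52]; 72 [-1.12  2.56]; 74 [-1.03  2.59]; 76 [-0.94  2.63]; 78 [-0.85  2.66]; 80 [-0.76  2.69]; 82 [-0.66  2.71]; 84 [-0.57  2.73]; 86 [-0.47  2.75]; 88 [-0.37  2.77]; 90 [-0.28  2.78]; 92 [-0.18  2.79]; 94 [-0.08  2.79]; 96 [0.01 2.79]; ang -82.67 R 79.7  Ftan(ccw) 0.84 Frad 0.60 Fz -0.71 Mz -0.05 yaw -173.2 13.8333
```

```bash
python3 -m jog '{"rot":[[0,0,-2],[0,0,-2],[0,0,-2]],"delta_pos":[[-2.8,-0.3,0],[-2.8,-0.2,0],[-2.8,-0.1,0]],"grip":[28,28,28]}' >/dev/null; python3 f.py
python3 -m jog '{"rot":[[0,0,-2],[0,0,-2]],"delta_pos":[[-2.8,0,0],[-2.8,0.1,0]],"grip":[28,28]}' >/dev/null; python3 f.py
python3 -m jog '{"rot":[[0,0,-2],[0,0,-2]],"delta_pos":[[-2.8,0.2,0],[-2.8,0.3,0]],"grip":[28,28]}' >/dev/null; python3 f.py
```

```text
ang -86.60 R 79.5  Ftan(ccw) 7.85 Frad -2.16 Fz -5.60 Mz 0.03 yaw -179.3 14.0833
ang -90.04 R 79.3  Ftan(ccw) 7.79 Frad -1.32 Fz -6.38 Mz 0.03 yaw 176.7 14.25
ang -93.97 R 79.3  Ftan(ccw) 8.16 Frad 0.22 Fz -6.17 Mz -0.03 yaw 172.7 14.4167
```

```bash
python3 -m jog '{"rot":[[0,0,-2],[0,0,-2]],"delta_pos":[[-2.8,0.4,0],[-2.8,0.5,0]],"grip":[28,28]}' >/dev/null; python3 f.py
python3 -m jog '{"rot":[[0,0,-2],[0,0,-2]],"delta_pos":[[-2.7,0.6,0],[-2.7,0.7,0]],"grip":[28,28]}' >/dev/null; python3 f.py
python3 -m jog '{"rot":[[0,0,-2],[0,0,-2]],"delta_pos":[[-2.7,0.8,0],[-2.7,0.9,0]],"grip":[28,28]}' >/dev/null; python3 f.py
```

```text
ang -97.98 R 79.3  Ftan(ccw) 6.95 Frad 1.81 Fz -7.61 Mz -0.00 yaw 168.7 14.5833
ang -101.93 R 79.3  Ftan(ccw) 9.75 Frad 2.54 Fz -7.26 Mz -0.04 yaw 164.7 14.75
ang -106.04 R 79.3  Ftan(ccw) 7.96 Frad 3.53 Fz -5.67 Mz -0.06 yaw 160.7 14.9167
```

```bash
python3 -m jog '{"rot":[[0,0,-2],[0,0,-2]],"delta_pos":[[-2.6,1,0],[-2.6,1.1,0]],"grip":[28,28]}' >/dev/null; python3 f.py
python3 -m jog '{"rot":[[0,0,-2],[0,0,-2]],"delta_pos":[[-2.5,1.2,0],[-2.5,1.2,0]],"grip":[28,28]}' >/dev/null; python3 f.py
```

```text
ang -110.13 R 79.2  Ftan(ccw) 8.66 Frad 4.66 Fz -6.23 Mz -0.04 yaw 156.7 15.0833
ang -114.33 R 79.3  Ftan(ccw) 8.22 Frad 5.09 Fz -6.20 Mz -0.04 yaw 152.7 15.25
```

```bash
python3 -m jog '{"rot":[[0,0,-2],[0,0,-2]],"delta_pos":[[-2.5,1.3,0],[-2.4,1.4,0]],"grip":[28,28]}' >/dev/null; python3 f.py
```

```text
ang -118.58 R 79.4  Ftan(ccw) 8.66 Frad 6.01 Fz -5.09 Mz -0.09 yaw 148.7 15.4167
```

```bash
cat > f.py <<'E'
from h import *
s=r.sense();A=np.array([.5117,-.1367]);d=s['tcp_pos'][:2]-A;f=s['wrist_force'][:2]
n=-s['ee_rot'][:2,1];n=n*np.sign(d[0]*n[1]-d[1]*n[0])  # ccw pad normal dir
w=s['gripper_width']*.087; c=d+n*w/2      # pad face (ccw side) in contact with the post
h=c-n*.008; th=np.degrees(np.arctan2(h[1],h[0]))
T=c[0]*f[1]-c[1]*f[0]
print('handle ang %.1f R %.1f  Feff %.2f |f| %.2f %s t %.2f'%(th,np.hypot(*h)*1e3,T/.08,np.hypot(*f),s['wrist_force'].round(1),s['time_s']))
E
python3 f.py
python3 -m jog '{"rot":[[0,0,0],[0,0,-1]],"delta_pos":[[-2.6,1.2,0],[-2.6,1.3,0]],"grip":[28,28]}' >/dev/null; python3 f.py
```

```text
handle ang -115.5 R 79.7  Feff 7.72 |f| 10.54 [ 4.7 -9.4 -5.1] t 15.42
handle ang -119.8 R 80.1  Feff 8.09 |f| 9.96 [ 4.9 -8.7 -5.2] t 15.58
```

```bash
python3 -m jog '{"rot":[[0,0,-2],[0,0,-2]],"delta_pos":[[-2.4,1.5,0],[-2.3,1.5,0]],"grip":[28,28]}' >/dev/null; python3 f.py
```

```text
handle ang -123.6 R 80.2  Feff 10.03 |f| 11.26 [ 6.3 -9.3 -6.8] t 15.75
```

```bash
python3 -m jog '{"rot":[[0,0,-2],[0,0,-2]],"delta_pos":[[-2.2,1.6,0],[-2.2,1.6,0]],"grip":[28,28]}' >/dev/null; python3 f.py
```

```text
handle ang -127.1 R 80.2  Feff 11.91 |f| 12.93 [  7.3 -10.7  -7.3] t 15.92
```

```bash
python3 -m jog '{"rot":[[0,0,-2],[0,0,-2]],"delta_pos":[[-2.1,1.7,0],[-2.1,1.8,0]],"grip":[28,28]}' >/dev/null; python3 f.py
```

```text
handle ang -130.8 R 80.1  Feff 13.27 |f| 14.29 [  7.4 -12.2  -9.4] t 16.08
```

The force stepped up with onset at about −120° and is now about 5.3 N over the free drag, so it is firmly snugged. Back the finger off now.

```bash
python3 -m jog '{"rot":[[0,0,0],[0,0,0],[0,0,0],[0,0,0]],"delta_pos":[[2.3,-2,0],[2.2,-1.9,0],[0,0,0],[0,0,0]],"grip":[28,28,28,28]}'; python3 f.py
```

```text
time_s: 16.42
tcp_pos: [0.4565, -0.1963, 0.09]
ee_rot: [[-0.697, -0.717, -0.001], [-0.717, 0.697, 0.0], [0.0, 0.001, -1.0]]
wrist_force: [-1.0, 0.3, -0.4]
gripper_width: 0.277
handle ang -130.0 R 81.5  Feff -1.04 |f| 1.07 [-1.   0.3 -0.4] t 16.42
```

```bash
python3 -m jog '{"rot":[[0,0,0],[0,0,0],[0,0,0],[0,0,0],[0,0,0],[0,0,0],[0,0,0],[0,0,0],[0,0,0],[0,0,0]],"delta_pos":[[0,0,0],[0,0,0],[0,0,5],[0,0,15],[0,0,25],[0,0,30],[0,-10,30],[0,-30,20],[0,-30,0],[0,0,0]],"grip":[50,50,50,50,50,50,50,50,50,50]}'
python3 - <<'E'
from h import *
a=cap('side','s5')['frame'];b=cap('top','t5')['frame']
im=np.hstack([cv2.resize(a[110:180,310:380],(400,400),interpolation=cv2.INTER_CUBIC),cv2.resize(b[170:250,350:430],(400,400),interpolation=cv2.INTER_CUBIC)])
cv2.imwrite('pics/c6.png',im[:,:,::-1])
c=load('t5');print([(n,w2pix(c,p).round(1)) for n,p in(('drum top home',[.5117,-.1367,.112]),('handle -130',[.5117-.0514,-.1367-.0613,.092]))])
E
```

```text
time_s: 17.25
tcp_pos: [0.4576, -0.2696, 0.2173]
ee_rot: [[-0.699, -0.715, 0.005], [-0.715, 0.699, -0.002], [-0.002, -0.005, -1.0]]
wrist_force: [0.9, 0.3, -1.5]
gripper_width: 0.502
[('drum top home', array([388.1, 204.7])), ('handle -130', array([415.7, 230.3]))]
```

View pics/c6.png

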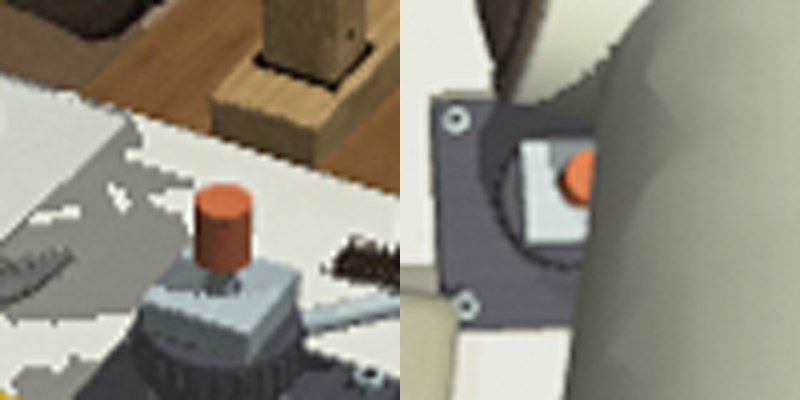

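The drum stands upright and home in the collet: head at (222,230) in the side crop, with the gap above the square head unchanged. The lever has swung towards the robot. The robot is clear of everything and its wrist force is near zero, so I'll hand in.

```bash
python3 -c "
from station import finish_job
print(finish_job())"
```

```text
the job is handed in; nothing more can be done
None
```

The cylinder-headed point is in the collet, its shank pushed home, and the lever nut is tightened onto it. I handed the job in after about 17 s of robot time, and it reported no verdict.

- **Seating:** I gripped the point by its head and pushed it down until the wrist force rose to about 8 N and it stopped moving. The stopping height matched the stop to within about 0.2 mm.
- **Grip:** I turned the lever nut clockwise with the finger pushing the handle. The free drag was about 8 N, and the jaws met the shank after about 37° (0.65 rad). I stopped at about 13.3 N, roughly 5.3 N above the drag. That is slightly over the 3–5 N good range, because I issued the last three turning steps together without checking between them. It is still under the 7 N overtight mark. I left it there and did not back the nut off.
- **Last checks:** The final side picture shows the point upright and seated. The gripper is open, well clear, and reads close to zero force. In the final top picture the arm hid part of the collet and the handle. I did not re-measure the cone-headed point, vial or brush at the end, but no unexpected force showed during the moves.

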